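Slide the spacer plate over the lip and lock it in the nest

TASK

Slide the copper spacer plate along the channel of the assembly nest, up over the brass lip and against the blue sprung plunger, until it drops into the pocket beyond, and make sure it lies flat on the pocket floor. Then slide the keeper with the red knob fully across over the plate to lock it in. Do not lift the plate out of the channel, push it gently (never harder than about 20 newtons), leave the other things on the bench where they are, and let go.

Things in the scene. Friction and masses are not known exactly. Their poses are not given: they have to be found in the camera images.
- nest: Fixed aluminium nest, 290 x 110 mm, on the bench. Origin on the bench under the channel's centre line, z up, x = sliding direction, away from the robot (yaw within 20 deg). All x, y below are in this frame, all heights above the bench. Straight channel along x, 81 mm wide, between rails: y 40.5 to 54.5 mm on both sides, tops 30 mm high.
- deck (a point): Point on the nest, at x -130 mm on the channel's centre line, on the grey entry deck, 22 mm high. The deck runs from x -140 mm to the lip's ramp and carries the plate at the start; the deck behind is free. Pushed on steadily, a plate half over the lip can bind nose-up (friction on the pusher holds its rear down, force climbs past 20 N): back off a few mm, let its front tip down, push on.
- lip_nominal (a point): Fixed point of the nest (x 0, height 26 mm): MEAN place of the lip's far edge. Brass lip across the channel: ramp 18 mm long from 22 to 26 mm high, flat top 6 mm, sheer drop to the pocket; climbing takes up to 12 N. Lip, pocket, plunger and end wall form one insert, set anywhere from -10 to +10 mm along x from nominal; that setting is not measured: feel or see it.
- pocket_nominal (a point): Fixed point of the nest (x 33 mm) on the pocket floor, 19 mm high, nominal pocket centre. The pocket is 64.5 mm long, from the lip's far face to the rigid end wall; it shifts with the insert. A plate lying home has its centre 30 to 34 mm beyond the lip's far face, held back against the lip by the plunger, its top 31 mm high.
- endwall_nominal (a point): Fixed point of the nest (x 64.5 mm): MEAN place of the grey rigid end wall's face (top 31 mm high); shifts with the insert. A blue sprung plunger, 22 mm wide, 32 mm high, stands out 7.5 mm from it at centre: 1.5 N at first touch, 3 N with the plate's rear just clear of the lip, 5 N at the wall, where force shoots up. The plate can drop only in those last 4.5 mm.
- plate: Loose copper-coloured plate, 60 (x) x 76 (y) x 12 mm, about 0.45 kg, four dark dots on top. Origin: centre of underside; axes as the nest's. Starts flat on the deck, centre at x -90 to -68 mm, square within 1 deg. Past the lip its front tips down; friction on the pusher or lip can hold its rear up, even when clear: then press gently on top near the rear edge. Keep forces on it under 20 N.
- keeper (a joint): Steel keeper bar, m: 0 parked at the nest's +y side, grows towards -y, 0.050 fully across (hard stop). Starts at 0 to 0.006; 2 N friction, stays where left. Bar 16 (x) x 66 (y) x 6 mm at x 22 mm, y 52 to 118 mm parked, underside 33.5 mm high: clears a plate lying home, blocked by a raised one. Guides beside it: x 4 to 12 and 32 to 40, y 55 to 95 mm, 37 mm high.
- keeper_grip (a point): Axis of the keeper's red knob at its middle height (55.5 mm). Upright cylinder, 18 mm diameter, from 45.5 to 67.5 mm high, on an 8 mm neck; parked it stands at x 22, y 107 mm of the nest. Moves with the keeper; axes as the nest's.
- jar: Bystander: closed amber glass jar, 56 mm diameter, 85 mm tall, black cap; origin at the centre of its underside, z up.
- driver: Bystander: screwdriver 170 mm long with a green handle, lying on the bench along its x axis; origin under its middle.
- collar: Bystander: brass ring, 44 mm outer diameter, 20 mm tall, lying on the bench; origin at the centre of its underside.
- vblock: Bystander: steel channel block 50 x 40 x 30 mm; origin at the centre of its underside.
Mind the look-alikes: they are no part of the job. Of the things like the plate, leave any that is pink; of the rest the larger one is meant.

How it is judged:
By the outcome, as a careful person would: the job done as asked, in the order asked, and still so for the second after the job is handed in, with the robot touching nothing.
It also fails if it takes over 64 s, if anything falls off the work surface, if the arm or the gripper's body presses on something with over 40 N, if the wrist force passes 120 N, or if a joint passes its speed limit or range.

ROBOT

A 6-joint arm with a two-finger parallel gripper is mounted at the origin on the work surface. World frame = base frame: x ahead of the robot, y to its left, z up, the work surface at z = 0. Lengths are in m, angles in rad, forces in N, time in s.
With the tool pointing down it reaches from about 0.225 to 0.725 m from the base axis. Payload 3.1 kg.
Tool frame: the origin (TCP) lies at the centre of the arm's flange, where the gripper is bolted on; the fingertips stand 173 mm ahead of it and the grasp point (between the pads) lies 155 mm ahead of it; z points along the fingers, y is the direction in which the jaws open and shut (so a half turn about z gives the same grasp; the last joint's range is limited). The gripper opens to 85 mm and grips with 20 to 120 N. Pads are 22 mm wide; open, the fingers measure 114 mm over their backs; the gripper's body (76 mm by 85 mm) begins 54 mm behind the grasp point. The pads swing forward as they close: fully open they stand 13 mm farther back than shut.
Start: joints at [0.988, 0.048, 0.099, 1.622, 0, 1.443], TCP at [0.231, 0.472, 0.405] pointing down, gripper open.
Joint ranges: [-2.91, 2.91], [-0.99, 1.94], [-1.21, 1.42], [-2.12, 2.29], [-1.49, 1.47], [-3.14, 3.14]. Speed limits (rad/s): [2.79, 2.79, 3.14, 3.14, 3.14, 3.14].

INTERFACE

Orientations are given as a unit quaternion [w, x, y, z].
In Python, from plant import * gives the robot as it stands.
- The arm moves only by the shell command python3 -m pendant 'ROWS' [FORCE]. ROWS is JSON, a list of rows, each an object with "rot": the turn, a rotation vector about the world's x, y, z in units of 6 degrees (1.0 is 6 degrees), a list of three; "travel": the shift along the world's x, y, z in units of 40 mm (1.0 is 40 mm), a list of three; "gripper": the closure, from -1 (fully open) to 1 (shut). In form: [{"rot": [ax, ay, az], "travel": [dx, dy, dz], "gripper": gripper}, ...]. A call has 1 to 20 rows; each row shifts and turns the commanded pose from where the row before left it; what a row does not reach is not made up. A row lasts 1/10 s, in which the tool goes at most 50 mm and 8.59 degrees, less where a joint would pass 70% of its speed; a pose out of reach is approached as far as the arm can. A call is refused whole if a number of a shift passes 1 or a number of a turn 1, either way. A call with a gripper value outside its range is refused whole. The fingers move at their own pace and stop on an object; FORCE is the grip in N (left out, the last holds). Time passes only in rows, so rows that do not move let the fingers close. It gives the time, the measured TCP pose, the force and the opening at its end, in the units of the state.
- sense(): the state, without advancing time (a new reading comes with each control period).
- capture(name): name is "scene" or "top" or "wrist"; returns the picture (384x512x3 uint8, red, green, blue); there is no depth.
- camera_model(name): a dict with "camera_matrix" (3x3 intrinsics, pixels), "R" (3x3) and "t" (3): a world point X has camera coordinates R X + t. Camera axes: x right, y down, z forward; pixel columns grow to the right and rows downward; lengths in m; the calibration is good to about 2 mm. A picture is of the moment at which its call begins: read the wrist's pose just before it. camera_model takes no time and is no camera call; for the wrist camera it gives the pose at the moment of the call.
- sign_off(): hands the job in, once; it reports no verdict.
The state is a dict: "t": time; "q": joint angles; "qd": joint speeds; "joint_efforts": joint torques, N m; "tool_pos": TCP position; "orientation": TCP orientation; "ft_force": force on the tool from outside, world axes, zero at the start; "ft_torque": the same for the moment, N m; "width": finger opening in m.
Only numpy, scipy, OpenCV 4.12 (cv2) and the standard library are available. Lean on these libraries where they do the work, as an engineer would, in place of code of your own. Each camera call takes 0.05 s, during which the arm holds its last target.

## Working session

There is one attempt and no reset: what is moved stays moved. The work goes in short steps, Python scripts to look and compute and a shell command to move; the robot and the scene stay as the last step left them, time stands still between calls to the robot, and variables do not carry over. Pictures are saved under pics/ and viewed, and the job is handed in when it is done.

```bash
ls; mkdir -p pics; python3 - <<'E'
from plant import *
import cv2
s=sense(); print({k:(v if not hasattr(v,'__len__') else [round(float(x),4) for x in v]) for k,v in s.items()})
for n in ("scene","top","wrist"):
    im=capture(n); cv2.imwrite(f"pics/{n}0.png",cv2.cvtColor(im,cv2.COLOR_RGB2BGR))
    m=camera_model(n); print(n,m)
E
```

```text
pics
{'t': 0.0, 'q': [0.9882, 0.0488, 0.0976, 1.622, 0.0, 1.443], 'qd': [-0.0007, 0.0007, 0.0023, 0.0003, -0.0002, -0.0008], 'joint_efforts': [-0.0028, -33.8783, 32.0014, 0.0205, -0.0004, -0.0], 'tool_pos': [0.2305, 0.4715, 0.4035], 'orientation': [-0.0004, 0.2254, 0.9743, -0.0011], 'ft_force': [-0.0911, 0.9413, -1.2994], 'ft_torque': [-0.0435, -0.0153, -0.0251], 'width': 0.0853877669395958}
scene {'camera_matrix': array([[367.32701146,   0.        , 256.03501098],
       [  0.        , 367.32701146, 190.2361588 ],
       [  0.        ,   0.        ,   1.        ]]), 'R': array([[ 0.2788563 ,  0.96032938,  0.00257703],
       [ 0.56727923, -0.16255766, -0.80732229],
       [-0.7748764 ,  0.22658881, -0.59010514]]), 't': array([-0.16138368, -0.25630408,  1.17662893])}
top {'camera_matrix': array([[419.99574151,   0.        , 260.54401092],
       [  0.        , 419.99574151, 195.27518595],
       [  0.        ,   0.        ,   1.        ]]), 'R': array([[-0.01018681, -0.99990817, -0.00893708],
       [-0.99630248,  0.01091176, -0.08521915],
       [ 0.08530885,  0.00803593, -0.99632215]]), 't': array([0.03954111, 0.50670531, 0.98921234])}
wrist {'camera_matrix': array([[307.87263345,   0.        , 253.67219199],
       [  0.        , 307.87263345, 195.77799133],
       [  0.        ,   0.        ,   1.        ]]), 'R': array([[ 0.44023487,  0.89787966, -0.00231947],
       [ 0.85255621, -0.41719937,  0.31478977],
       [ 0.28167565, -0.14055891, -0.94915859]]), 't': array([-0.5238446 , -0.04057407,  0.3812849 ])}
```

View pics/scene0.png

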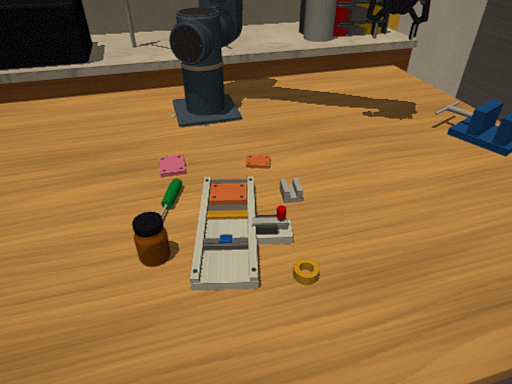

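View pics/top0.png

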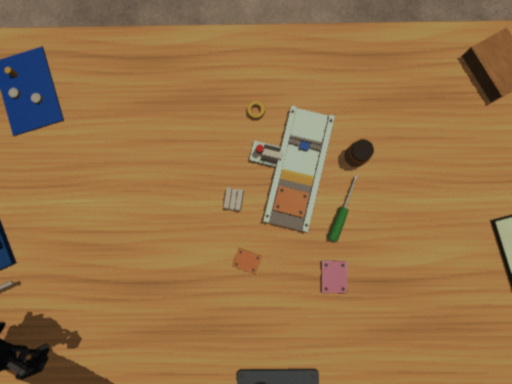

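View pics/wrist0.png

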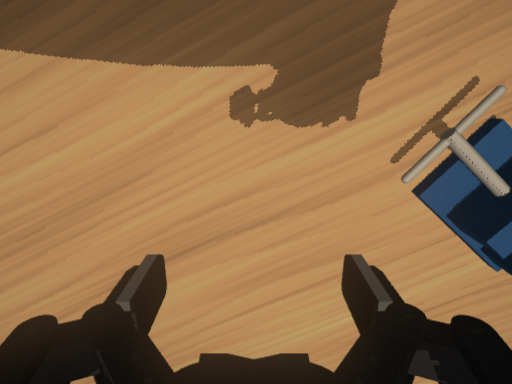

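The top view shows three things that could be taken for the plate: copper in the channel (291,201), small orange (247,261) and pink (334,276). By the description it is the larger non-pink one, at (291,201). I'll check it in a close crop and measure.

```bash
cat > h.py <<'E'
import numpy as np, cv2
from plant import *
def ray(m,uv,z):
    K,R,t=[np.array(m[k],float) for k in("camera_matrix","R","t")]
    d=R.T@np.linalg.solve(K,[uv[0],uv[1],1]); c=-R.T@t
    return c+d*(z-c[2])/d[2]
def proj(m,X):
    K,R,t=[np.array(m[k],float) for k in("camera_matrix","R","t")]
    p=K@(R@np.array(X)+t); return p[:2]/p[2]
def cam(n,name):
    m=camera_model(n); im=cv2.cvtColor(capture(n),cv2.COLOR_RGB2BGR); cv2.imwrite(f"pics/{name}.png",im); return m,im
E
python3 - <<'E'
from h import *
im=cv2.imread("pics/top0.png"); c=im[95:240,235:345]; cv2.imwrite("pics/top0c.png",cv2.resize(c,None,fx=4,fy=4,interpolation=cv2.INTER_CUBIC))
im=cv2.imread("pics/scene0.png"); c=im[150:300,120:330]; cv2.imwrite("pics/scene0c.png",cv2.resize(c,None,fx=3.8,fy=3.8,interpolation=cv2.INTER_CUBIC))
E
```

```text
(no output)
```

View pics/top0c.png

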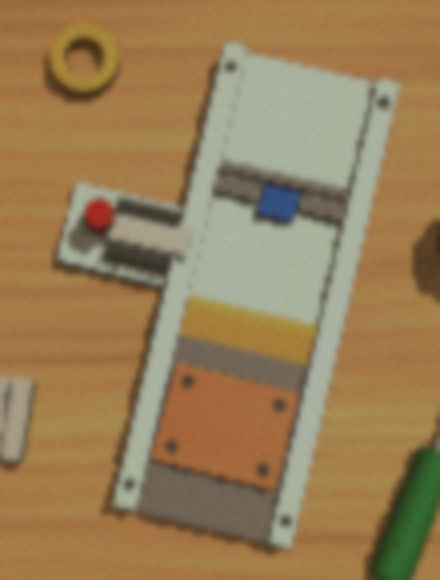

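View pics/scene0c.png

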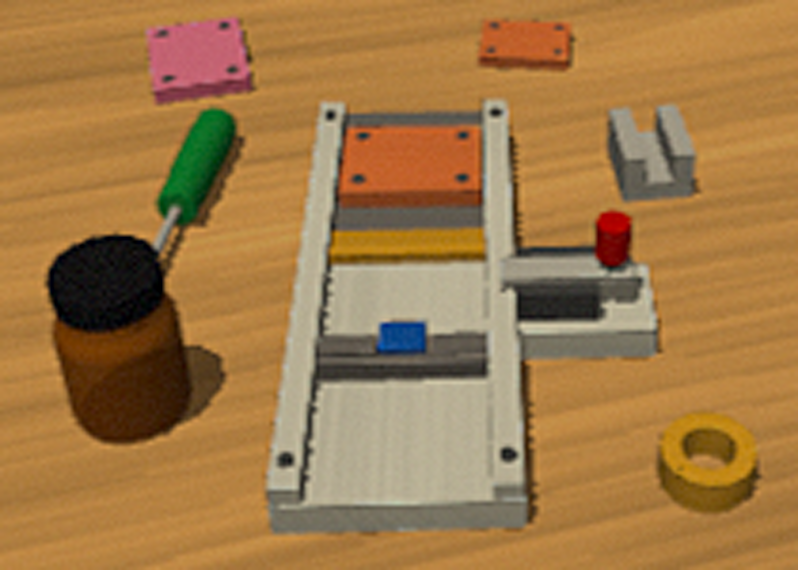

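```bash
python3 - <<'E'
from h import *
m=camera_model("top")
f=lambda x,y,z: ray(m,(235+(x+.5)/4-.5,95+(y+.5)/4-.5),z)[:2]
FL,FR,NL,NR=[f(*p,.030) for p in((231,66),(384,101),(128,484),(286,520))]
ax=(FL+FR)/2-(NL+NR)/2; print("screws",FL,FR,NL,NR,np.linalg.norm(ax),np.linalg.norm(FL-FR),np.linalg.norm(NL-NR))
yaw=np.arctan2(ax[1],ax[0]); o=(FL+FR+NL+NR)/4; print("yaw",np.degrees(yaw),"o",o)
e=np.array([np.cos(yaw),np.sin(yaw)]); n=np.array([-e[1],e[0]])
g=lambda p:np.round(1000*np.array([(p-o)@e,(p-o)@n]),1)
for nm,p,z in [("rail end FL",(240,44),.03),("rail end FR",(392,84),.03),("NL",(120,508),.03),("NR",(283,546),.03),
 ("plate FLeft",(178,363),.034),("plateFR",(303,390),.034),("plateNL",(151,462),.034),("plateNR",(277,489),.034),
 ("d1",(188,381),.034),("d2",(279,405),.034),("d3",(171,446),.034),("d4",(263,469),.034),
 ("lip far L",(190,297),.026),("lip far R",(316,325),.026),("ramp startL",(181,336),.022),("ramp start R",(306,361),.022),
 ("wall topnear L",(216,194),.031),("wall near R",(342,222),.031),("plunger near",(275,220),.032),("knob",(99,213),.0675)]:
    print(nm,g(f(*p,z)))
E
```

```text
screws [ 0.71056435 -0.04524206] [ 0.68775034 -0.137425  ] [0.4576798  0.02015516] [ 0.43536631 -0.07324827] 0.2608091990031345 0.0949640632011564 0.09603173143106489
yaw -14.383298914889005 o [ 0.5728402  -0.05894004]
rail end FL [144.6  45.3]
rail end FR [142.2 -49.8]
NL [-146.2   49.2]
NR [-145.   -49.8]
plate FLeft [-54.3  36.2]
plateFR [-52.3 -39.7]
plateNL [-115.4   37.9]
plateNR [-113.2  -38.3]
d1 [-63.4  27.9]
d2 [-64.4 -28. ]
d3 [-103.4   28.6]
d4 [-103.7  -27.5]
lip far L [-12.8  38.5]
lip far R [-11.4 -39. ]
ramp startL [-36.6  38.2]
ramp start R [-33.4 -38.5]
wall topnear L [51. 38.]
wall near R [ 52.3 -39.6]
plunger near [43.8 -0.1]
knob [ 16.  101.5]
```

The crop confirms the four-dot copper plate on the deck, with the brass lip ahead of it. The rails put the origin at about (0.573,-0.059), yaw -14.4°. Next I'll work out a wrist viewpoint for a finer measurement.

```bash
python3 - <<'E'
from h import *
from scipy.spatial.transform import Rotation as Ro
m=camera_model("wrist"); s=sense(); q=s['orientation']; T=Ro.from_quat([q[1],q[2],q[3],q[0]]).as_matrix()
C=-m["R"].T@m["t"]; print("cam in tool",T.T@(C-s['tool_pos']),"axis in tool",T.T@m["R"][2], "tool y world",T[:,1],"tool x",T[:,0])
E
```

```text
cam in tool [8.09513275e-02 1.44325268e-05 3.03298082e-02] axis in tool [-3.14998531e-01 -7.90780147e-04  9.49091829e-01] tool y world [ 0.4392889   0.89834397 -0.00183582] tool x [-8.98345284e-01  4.39289997e-01  2.21689463e-04]
```

```bash
python3 -m pendant '[{"rot":[0,0,0.1],"travel":[0.2,-0.3,0],"gripper":-1},{"rot":[0,0,0.1],"travel":[0.4,-0.65,-0.1],"gripper":-1},{"rot":[0,0,0.1],"travel":[0.4,-0.65,-0.1],"gripper":-1},{"rot":[0,0,0.1],"travel":[0.4,-0.65,-0.1],"gripper":-1},{"rot":[0,0,0.1],"travel":[0.4,-0.65,-0.1],"gripper":-1},{"rot":[0,0,0.1],"travel":[0.4,-0.7,-0.1],"gripper":-1},{"rot":[0,0,0.1],"travel":[0.4,-0.7,-0.1],"gripper":-1},{"rot":[0,0,0.1],"travel":[0.4,-0.7,-0.1],"gripper":-1},{"rot":[0,0,0.1],"travel":[0.4,-0.7,-0.1],"gripper":-1},{"rot":[0,0,0.1],"travel":[0.4,-0.7,-0.1],"gripper":-1},{"rot":[0,0,0.1],"travel":[0.4,-0.7,-0.1],"gripper":-1},{"rot":[0,0,0.1],"travel":[0.4,-0.7,-0.1],"gripper":-1},{"rot":[0,0,0.1],"travel":[0.4,-0.7,-0.1],"gripper":-1},{"rot":[0,0,0.1],"travel":[0.4,-0.7,-0.1],"gripper":-1},{"rot":[0,0,0.1],"travel":[0.4,-0.7,-0.1],"gripper":-1},{"rot":[0,0,0.1],"travel":[0.4,-0.7,-0.1],"gripper":-1},{"rot":[0,0,0.1],"travel":[0.4,-0.65,-0.1],"gripper":-1},{"rot":[0,0,0.1],"travel":[0.4,-0.65,-0.1],"gripper":-1},{"rot":[0,0,0.1],"travel":[0.4,-0.65,-0.1],"gripper":-1},{"rot":[0,0,0],"travel":[0.2,-0.7,-0.1],"gripper":-1}]'
python3 -m pendant '[{"rot":[0,0,0],"travel":[0,0,0],"gripper":-1},{"rot":[0,0,0],"travel":[0,0,0],"gripper":-1},{"rot":[0,0,0],"travel":[0,0,0],"gripper":-1}]'
python3 - <<'E'
from h import *
m,im=cam("wrist","w1"); print(sense()['tool_pos'],sense()['t'],sense()['q'],sense()['ft_force']); import pickle; pickle.dump(m,open("w1.pkl","wb"))
c=im[60:340,150:390]; cv2.imwrite("pics/w1c.png",cv2.resize(c,None,fx=2.1,fy=2.1,interpolation=cv2.INTER_CUBIC))
E
```

```text
t: 2.15
tool_pos: [0.5354, -0.0595, 0.3279]
orientation: [-0.0, 0.127, 0.992, 0.0]
ft_force: [-0.0, 0.5, -0.2]
width: 0.0858
t: 2.45
tool_pos: [0.5343, -0.0577, 0.3286]
orientation: [-0.0, 0.127, 0.992, 0.0]
ft_force: [0.2, 0.1, 1.1]
width: 0.0854
[ 0.53435341 -0.05749339  0.32885198] 2.5 [-2.32073208e-01  7.63142784e-02 -2.16981205e-02  1.47296232e+00
  3.30262664e-04  2.26276967e-02] [-0.10831717  0.91896298 -0.56385887]
```

View pics/w1.png

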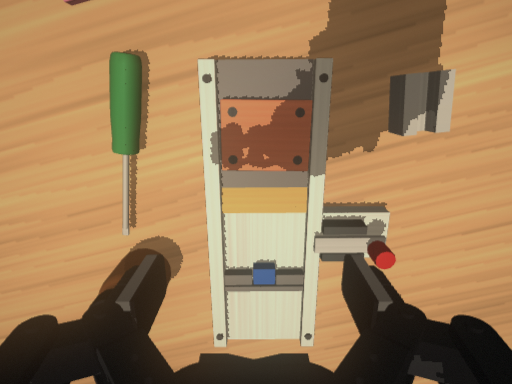

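View pics/w1c.png

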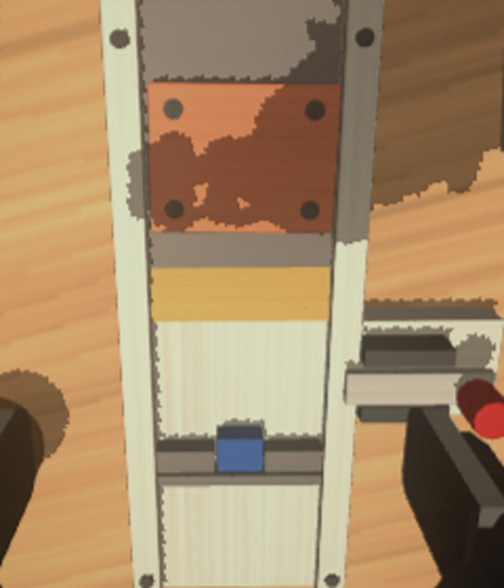

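```bash
cat >> h.py <<'E'
def frame(FL,FR,NL,NR):
    ax=(FL+FR)/2-(NL+NR)/2; yaw=np.arctan2(ax[1],ax[0]); o=(FL+FR+NL+NR)/4
    e=np.array([np.cos(yaw),np.sin(yaw)]); n=np.array([-e[1],e[0]]); return o,yaw,e,n
E
python3 - <<'E'
from h import *
import pickle
m=pickle.load(open("w1.pkl","rb"))
f=lambda x,y,z: ray(m,(150+(x+.5)/2.1-.5,60+(y+.5)/2.1-.5),z)[:2]
# left in image = -y nest
NR,NL,FR,FL=[f(*p,.030) for p in((119,38),(365,38),(147,581),(332,580))]
o,yaw,e,n=frame(FL,FR,NL,NR); print("yaw",np.degrees(yaw),"o",o,np.linalg.norm(FL-NL),np.linalg.norm(FL-FR),np.linalg.norm(NL-NR))
g=lambda p:np.round(1000*np.array([(p-o)@e,(p-o)@n]),1)
for nm,p,z in [("plate rear R",(149,83),.034),("rear L",(340,83),.034),("front R",(149,232),.034),("front L",(332,233),.034),
 ("d1",(173,109),.034),("d2",(315,110),.034),("d3",(174,209),.034),("d4",(310,210),.034),
 ("ramp start",(240,268),.022),("lip far R",(152,321),.026),("lip far L",(328,321),.026),("wall 445",(180,442),.019),("wall 445",(180,442),.031),("wall 473",(180,473),.031),("plunger nearedge top",(240,427),.032),("pl2",(240,447),.032),("knob top",(488,419),.0675)]:
    print(nm,g(f(*p,z)))
s=camera_model("scene")
sc=lambda x,y,z: ray(s,(120+(x+.5)/3.8-.5,150+(y+.5)/3.8-.5),z)[:2]
FR,FL,NR,NL=[sc(*p,.03) for p in ((286,459),(509,454),(330,115),(495,112))]
o2,y2,e2,n2=frame(FL,FR,NL,NR); print("scene",o2,np.degrees(y2),np.linalg.norm(FL-NL),np.linalg.norm(FL-FR))
o,e,n=o2,e2,n2
for nm,p,z in [("plate front top",(410,193),.034),("ramp start",(408,229),.022),("lip far top",(408,257),.026),("wall top near",(350,343),.031),("knob top",(614,221),.0675)]: print(nm,g(sc(*p,z)))
E
```

```text
yaw -14.309174608131503 o [ 0.57287154 -0.05748085] 0.26084910850063847 0.09526607904395198 0.09545643651322568
plate rear R [-114.2  -36.3]
rear L [-113.7   38.2]
front R [-54.6 -38.7]
front L [-53.7  38. ]
d1 [-104.4  -27.3]
d2 [-103.6   28.8]
d3 [-64.3 -28. ]
d4 [-63.5  28.4]
ramp start [-35.   -0.1]
lip far R [-11.5 -39.9]
lip far L [-10.9  39.6]
wall 445 [ 55.6 -29.4]
wall 445 [ 48.1 -28.5]
wall 473 [ 65.2 -28.9]
plunger nearedge top [39.6 -0.2]
pl2 [50.4 -0.1]
knob top [15.6 98.7]
scene [ 0.57160897 -0.05677512] -14.101878812899498 0.2598935487626288 0.0954224260446051
plate front top [-49.5   0.7]
ramp start [-34.   -0.4]
lip far top [-6.6  0.5]
wall top near [ 60.4 -24.5]
knob top [ 19.1 101.5]
```

The wrist view shows the plate at rows 99–171, the lip's far edge at row 212, the wall and blue plunger at about row 270, and the red knob at (385,260). The lip and plate agree between the top and wrist views. In my rail-centred x, the plate's rear is at -114 and the lip edge at about -11. The knob reads 16 instead of 22. So the nest origin lies 5 mm behind the rail centre, because the deck starts at -140 and not -145. I'll keep using rail-centred x, called "g".

Next the fingers go behind the plate, half open.

```bash
python3 -m pendant '[{"rot":[0,0,0],"travel":[-0.22,0.08,-0.2],"gripper":0.2},{"rot":[0,0,0],"travel":[-0.22,0.08,-0.2],"gripper":0.2},{"rot":[0,0,0],"travel":[-0.22,0.08,-0.2],"gripper":0.2},{"rot":[0,0,0],"travel":[-0.22,0.08,-0.2],"gripper":0.2},{"rot":[0,0,0],"travel":[-0.22,0.08,-0.2],"gripper":0.2},{"rot":[0,0,0],"travel":[-0.22,0.08,-0.2],"gripper":0.2},{"rot":[0,0,0],"travel":[-0.22,0.08,-0.2],"gripper":0.2},{"rot":[0,0,0],"travel":[-0.22,0.08,-0.2],"gripper":0.2},{"rot":[0,0,0],"travel":[-0.22,0.08,-0.2],"gripper":0.2},{"rot":[0,0,0],"travel":[-0.2,0.08,-0.2],"gripper":0.2},{"rot":[0,0,0],"travel":[0,0,-0.2],"gripper":0.2},{"rot":[0,0,0],"travel":[0,0,-0.2],"gripper":0.2},{"rot":[0,0,0],"travel":[0,0,0],"gripper":0.2},{"rot":[0,0,0],"travel":[0,0,0],"gripper":0.2}]'
python3 - <<'E'
from h import *
m,im=cam("wrist","w2"); m,im=cam("scene","s2"); print(sense()['tool_pos'],sense()['t'])
c=im[150:300,120:330]; cv2.imwrite("pics/s2c.png",cv2.resize(c,None,fx=3.8,fy=3.8,interpolation=cv2.INTER_CUBIC))
E
```

```text
t: 3.9
tool_pos: [0.4477, -0.0263, 0.2327]
orientation: [-0.0, 0.127, 0.992, 0.0]
ft_force: [0.2, 0.0, 0.8]
width: 0.0343
[ 0.44789809 -0.02648752  0.23315144] 4.0
```

View pics/w2.png

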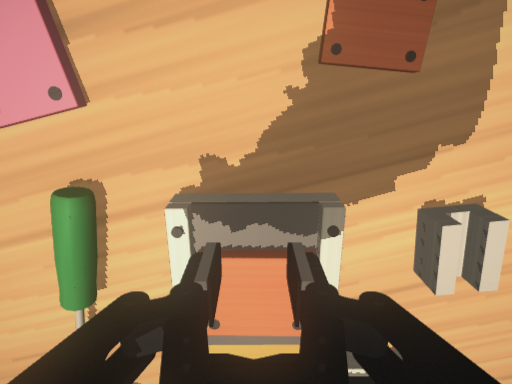

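View pics/s2c.png

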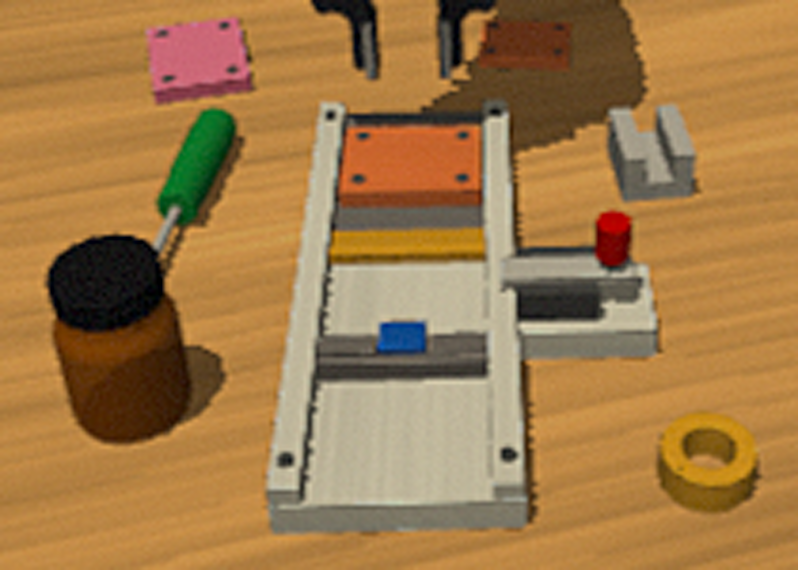

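```bash
python3 - <<'E'
from h import *
m=camera_model("wrist"); s=sense(); T=np.array(s['tool_pos']); e=np.array([.9688,-.2478,0]);n=np.array([.2478,.9688,0])
for dz in(.173,.165):
  for a in(-.011,.011):
    for b in(.0172,.03): print(dz,a,b,proj(m,T+a*e+b*n-[0,0,dz]))
E
python3 -m pendant '[{"rot":[0,0,0],"travel":[0,0,-0.2],"gripper":0.2},{"rot":[0,0,0],"travel":[0,0,-0.2],"gripper":0.2},{"rot":[0,0,0],"travel":[0,0,-0.2],"gripper":0.2},{"rot":[0,0,0],"travel":[0,0,-0.1],"gripper":0.2},{"rot":[0,0,0],"travel":[0,0,-0.05],"gripper":0.2},{"rot":[0,0,0],"travel":[0,0,0],"gripper":0.2}]'
```

```text
0.173 -0.011 0.0172 [287.462136   237.25758123]
0.173 -0.011 0.03 [312.51875104 237.11394472]
0.173 0.011 0.0172 [286.30287071 274.62040386]
0.173 0.011 0.03 [310.29963161 274.49002548]
0.165 -0.011 0.0172 [289.16788778 244.55337685]
0.165 -0.011 0.03 [315.4952062 244.4039971]
0.165 0.011 0.0172 [287.87685108 283.40268235]
0.165 0.011 0.03 [313.03659677 283.26775739]
t: 4.6
tool_pos: [0.4472, -0.0263, 0.2022]
orientation: [-0.0, 0.128, 0.992, 0.0]
ft_force: [-0.1, -0.5, 0.2]
width: 0.0341
```

```bash
python3 -m pendant '[{"rot":[0,0,0],"travel":[0,0,-0.1],"gripper":0.2},{"rot":[0,0,0],"travel":[0,0,-0.05],"gripper":0.2},{"rot":[0,0,0],"travel":[0,0,0],"gripper":0.2},{"rot":[0,0,0],"travel":[0,0,0],"gripper":0.2}]'
python3 -m pendant '[{"rot":[0,0,0],"travel":[0,0,-0.05],"gripper":0.2},{"rot":[0,0,0],"travel":[0,0,0],"gripper":0.2}]'
```

```text
t: 5.0
tool_pos: [0.4474, -0.0264, 0.1968]
orientation: [0.0, 0.128, 0.992, -0.0]
ft_force: [0.0, -0.6, 0.9]
width: 0.0342
t: 5.2
tool_pos: [0.4475, -0.0264, 0.1947]
orientation: [0.0, 0.128, 0.992, -0.0]
ft_force: [1.8, -0.6, -0.3]
width: 0.0344
```

```bash
python3 - <<'E'
from h import *
m,im=cam("wrist","w3");m,im=cam("scene","s3")
c=im[150:300,120:330]; cv2.imwrite("pics/s3c.png",cv2.resize(c,None,fx=3.8,fy=3.8,interpolation=cv2.INTER_CUBIC))
E
```

```text
(no output)
```

View pics/w3.png

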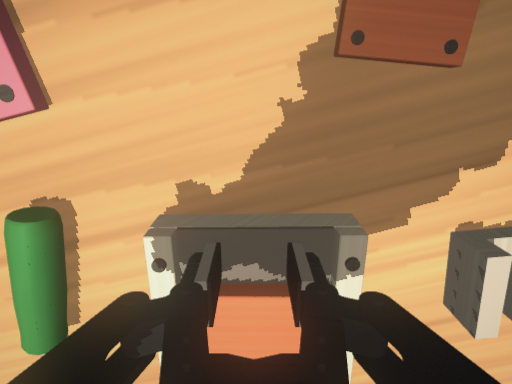

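View pics/s3c.png

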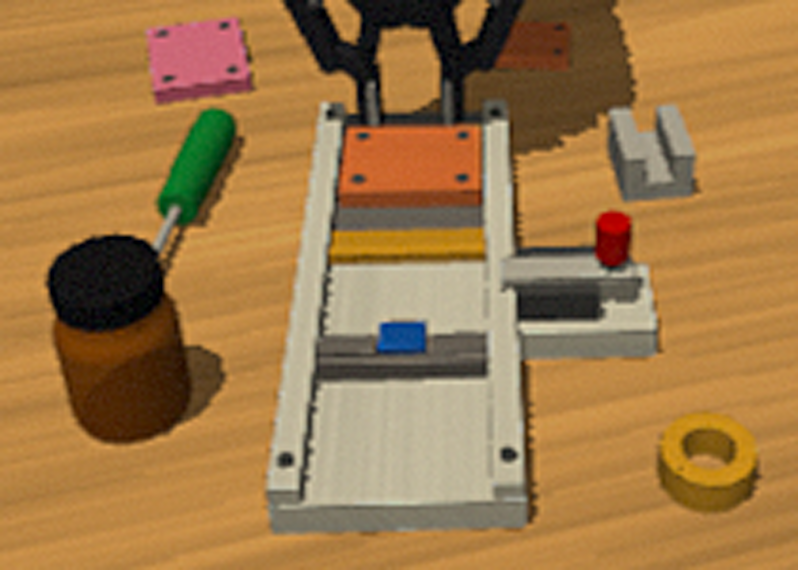

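The scene crop shows both fingertips behind the plate, between the rails, at (372,115) and (450,115). Now I'll feel for the deck.

```bash
for i in 1; do python3 -m pendant '[{"rot":[0,0,0],"travel":[0,0,-0.05],"gripper":0.2},{"rot":[0,0,0],"travel":[0,0,0],"gripper":0.2}]' | grep -E "pos|force"; done
python3 -m pendant '[{"rot":[0,0,0],"travel":[0,0,-0.05],"gripper":0.2},{"rot":[0,0,0],"travel":[0,0,0],"gripper":0.2}]' | grep -E "pos|force"
python3 -m pendant '[{"rot":[0,0,0],"travel":[0,0,-0.03],"gripper":0.2},{"rot":[0,0,0],"travel":[0,0,0],"gripper":0.2}]' | grep -E "pos|force"
```

```text
tool_pos: [0.4475, -0.0264, 0.1946]
ft_force: [-3.2, 0.9, 9.6]
tool_pos: [0.4475, -0.0263, 0.1945]
ft_force: [-8.5, 2.2, 18.9]
tool_pos: [0.4475, -0.0263, 0.1945]
ft_force: [-11.5, 1.7, 26.2]
```

The fingertips touched the deck at TCP z = 0.1946, so the tip sits 172.6 mm ahead. Vertical stiffness is about 5 N/mm. I'll lift the tip to about 28.5 mm and start pushing.

```bash
python3 -m pendant '[{"rot":[0,0,0],"travel":[0,0,0.15],"gripper":0.2},{"rot":[0,0,0],"travel":[0,0,0.13],"gripper":0.2},{"rot":[0,0,0],"travel":[0,0,0],"gripper":0.2},{"rot":[0,0,0],"travel":[0,0,0],"gripper":0.2}]' | grep -E "pos|force"
python3 -m pendant '[{"rot":[0,0,0],"travel":[0.05,-0.013,0],"gripper":0.2},{"rot":[0,0,0],"travel":[0.05,-0.012,0],"gripper":0.2},{"rot":[0,0,0],"travel":[0.05,-0.013,0],"gripper":0.2},{"rot":[0,0,0],"travel":[0.05,-0.013,0],"gripper":0.2},{"rot":[0,0,0],"travel":[0,0,0],"gripper":0.2}]' | grep -E "pos|force"
```

```text
tool_pos: [0.4473, -0.0264, 0.2003]
ft_force: [-1.2, -0.1, -0.3]
tool_pos: [0.4554, -0.0284, 0.2002]
ft_force: [-1.5, -0.2, -1.4]
```

```bash
python3 -m pendant '[{"rot":[0,0,0],"travel":[0.05,-0.013,0.015],"gripper":0.2},{"rot":[0,0,0],"travel":[0.05,-0.012,0],"gripper":0.2},{"rot":[0,0,0],"travel":[0.05,-0.013,0],"gripper":0.2},{"rot":[0,0,0],"travel":[0.05,-0.013,0],"gripper":0.2},{"rot":[0,0,0],"travel":[0.05,-0.013,0],"gripper":0.2},{"rot":[0,0,0],"travel":[0,0,0],"gripper":0.2}]' | grep -E "pos|force"
python3 -m pendant '[{"rot":[0,0,0],"travel":[0.05,-0.013,0],"gripper":0.2},{"rot":[0,0,0],"travel":[0.05,-0.012,0],"gripper":0.2},{"rot":[0,0,0],"travel":[0.05,-0.013,0],"gripper":0.2}]' | grep -E "pos|force"
python3 -m pendant '[{"rot":[0,0,0],"travel":[0.05,-0.013,0],"gripper":0.2},{"rot":[0,0,0],"travel":[0.05,-0.012,0],"gripper":0.2}]' | grep -E "pos|force"
```

```text
tool_pos: [0.4659, -0.0311, 0.2015]
ft_force: [-1.4, -0.1, -1.0]
tool_pos: [0.4714, -0.0324, 0.2014]
ft_force: [-3.5, 1.2, 1.8]
tool_pos: [0.4754, -0.0335, 0.2014]
ft_force: [-3.4, 0.5, 0.8]
```

```bash
for i in 1; do python3 -m pendant '[{"rot":[0,0,0],"travel":[0.05,-0.013,0],"gripper":0.2},{"rot":[0,0,0],"travel":[0.05,-0.013,0],"gripper":0.2}]' | grep -E "pos|force"; done
python3 -m pendant '[{"rot":[0,0,0],"travel":[0.05,-0.013,0],"gripper":0.2},{"rot":[0,0,0],"travel":[0.05,-0.013,0],"gripper":0.2}]' | grep -E "pos|force"
python3 -m pendant '[{"rot":[0,0,0],"travel":[0.05,-0.013,0],"gripper":0.2},{"rot":[0,0,0],"travel":[0.05,-0.013,0],"gripper":0.2}]' | grep -E "pos|force"
```

```text
tool_pos: [0.4796, -0.0345, 0.2014]
ft_force: [-2.4, 0.7, 2.6]
tool_pos: [0.4836, -0.0356, 0.2014]
ft_force: [-3.4, 1.0, 3.2]
tool_pos: [0.4877, -0.0367, 0.2013]
ft_force: [-2.7, 0.7, 1.9]
```

```bash
python3 - <<'E'
from h import *
m,im=cam("scene","s4")
c=im[150:300,120:330]; cv2.imwrite("pics/s4c.png",cv2.resize(c,None,fx=3.8,fy=3.8,interpolation=cv2.INTER_CUBIC))
E
```

```text
(no output)
```

View pics/s4c.png

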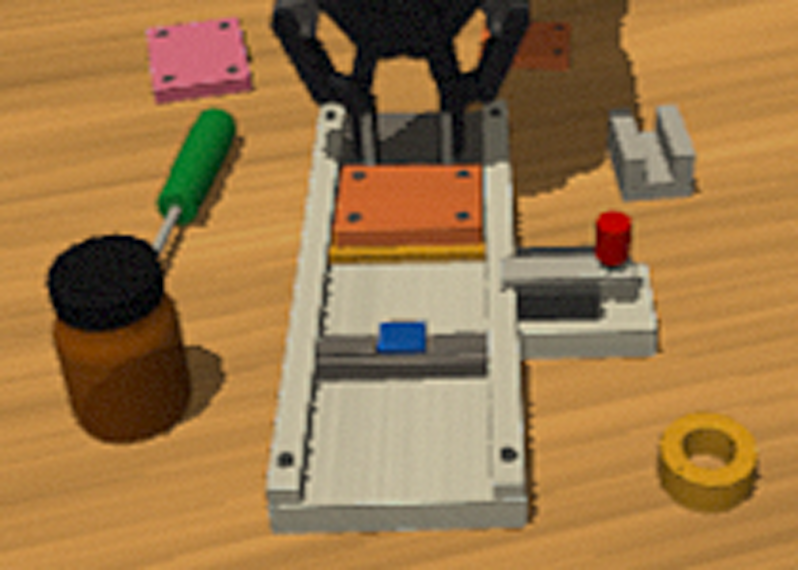

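The crop shows the plate square on the ramp with its front at the lip top, pushed by both fingers at 3–4 N. Pushing on.

```bash
python3 -m pendant '[{"rot":[0,0,0],"travel":[0.05,-0.013,0],"gripper":0.2},{"rot":[0,0,0],"travel":[0.05,-0.013,0],"gripper":0.2},{"rot":[0,0,0],"travel":[0.05,-0.013,0],"gripper":0.2}]' | grep -E "pos|force"
python3 -m pendant '[{"rot":[0,0,0],"travel":[0.05,-0.013,0],"gripper":0.2},{"rot":[0,0,0],"travel":[0.05,-0.013,0],"gripper":0.2},{"rot":[0,0,0],"travel":[0.05,-0.013,0],"gripper":0.2}]' | grep -E "pos|force"
python3 -m pendant '[{"rot":[0,0,0],"travel":[0.05,-0.013,0],"gripper":0.2},{"rot":[0,0,0],"travel":[0.05,-0.013,0],"gripper":0.2}]' | grep -E "pos|force"
```

```text
tool_pos: [0.4936, -0.0382, 0.2013]
ft_force: [-1.5, -0.1, 1.4]
tool_pos: [0.4996, -0.0398, 0.2013]
ft_force: [-3.2, 1.4, 1.7]
tool_pos: [0.5036, -0.0408, 0.2013]
ft_force: [-3.1, 1.4, 2.1]
```

```bash
python3 -m pendant '[{"rot":[0,0,0],"travel":[0.05,-0.013,0],"gripper":0.2},{"rot":[0,0,0],"travel":[0.05,-0.013,0],"gripper":0.2}]' | grep -E "pos|force"
python3 -m pendant '[{"rot":[0,0,0],"travel":[0.05,-0.013,0],"gripper":0.2},{"rot":[0,0,0],"travel":[0.05,-0.013,0],"gripper":0.2}]' | grep -E "pos|force"
python3 -m pendant '[{"rot":[0,0,0],"travel":[0.05,-0.013,0],"gripper":0.2},{"rot":[0,0,0],"travel":[0.05,-0.013,0],"gripper":0.2}]' | grep -E "pos|force"
```

```text
tool_pos: [0.5076, -0.0418, 0.2013]
ft_force: [-2.3, 0.9, 1.2]
tool_pos: [0.5115, -0.0429, 0.2012]
ft_force: [-3.2, 0.9, 0.8]
tool_pos: [0.5155, -0.0439, 0.2012]
ft_force: [-3.0, 0.7, 1.7]
```

```bash
python3 - <<'E'
from h import *
m,im=cam("scene","s5")
c=im[150:300,120:330]; cv2.imwrite("pics/s5c.png",cv2.resize(c,None,fx=3.8,fy=3.8,interpolation=cv2.INTER_CUBIC))
E
```

```text
(no output)
```

View pics/s5c.png

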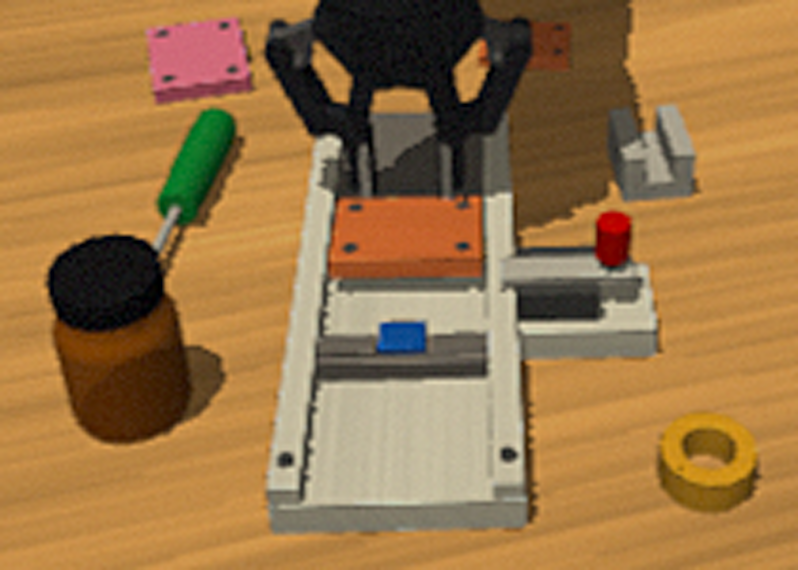

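Nothing has bound and the plate stays square. Its front overhangs the pocket now, at crop row 278.

```bash
python3 -m pendant '[{"rot":[0,0,0],"travel":[0.05,-0.013,0],"gripper":0.2},{"rot":[0,0,0],"travel":[0.05,-0.013,0],"gripper":0.2}]' | grep -E "pos|force"
python3 -m pendant '[{"rot":[0,0,0],"travel":[0.05,-0.013,0],"gripper":0.2},{"rot":[0,0,0],"travel":[0.05,-0.013,0],"gripper":0.2}]' | grep -E "pos|force"
python3 -m pendant '[{"rot":[0,0,0],"travel":[0.05,-0.013,0],"gripper":0.2}]' | grep -E "pos|force"
python3 -m pendant '[{"rot":[0,0,0],"travel":[0.05,-0.013,0],"gripper":0.2}]' | grep -E "pos|force"
python3 -m pendant '[{"rot":[0,0,0],"travel":[0.05,-0.013,0],"gripper":0.2}]' | grep -E "pos|force"
```

```text
tool_pos: [0.5194, -0.0449, 0.2013]
ft_force: [-3.8, 0.7, 2.4]
tool_pos: [0.5233, -0.0459, 0.2013]
ft_force: [-4.7, 2.4, 3.2]
tool_pos: [0.5252, -0.0464, 0.2013]
ft_force: [-4.9, 2.0, 5.0]
tool_pos: [0.5273, -0.0469, 0.2014]
ft_force: [-2.7, 0.6, 1.0]
tool_pos: [0.5303, -0.0478, 0.2015]
ft_force: [-0.6, 0.7, -0.9]
```

```bash
python3 - <<'E'
from h import *
m,im=cam("scene","s6")
c=im[150:300,120:330]; cv2.imwrite("pics/s6c.png",cv2.resize(c,None,fx=3.8,fy=3.8,interpolation=cv2.INTER_CUBIC))
E
```

```text
(no output)
```

View pics/s6c.png

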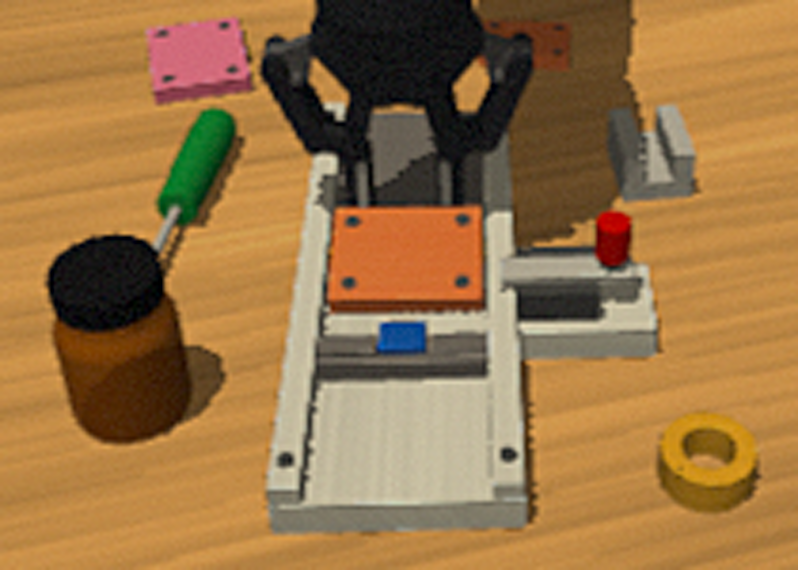

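The plate's front has tipped down into the pocket, with its front edge at crop row 308 and the plunger just ahead at (403,338). I'll go on in small steps.

```bash
python3 -m pendant '[{"rot":[0,0,0],"travel":[0.05,-0.013,0],"gripper":0.2},{"rot":[0,0,0],"travel":[0.05,-0.013,0],"gripper":0.2}]' | grep -E "pos|force"
python3 -m pendant '[{"rot":[0,0,0],"travel":[0.05,-0.013,0],"gripper":0.2},{"rot":[0,0,0],"travel":[0.05,-0.013,0],"gripper":0.2}]' | grep -E "pos|force"
python3 -m pendant '[{"rot":[0,0,0],"travel":[0.05,-0.013,0],"gripper":0.2},{"rot":[0,0,0],"travel":[0.05,-0.013,0],"gripper":0.2}]' | grep -E "pos|force"
python3 -m pendant '[{"rot":[0,0,0],"travel":[0.05,-0.013,0],"gripper":0.2},{"rot":[0,0,0],"travel":[0.05,-0.013,0],"gripper":0.2}]' | grep -E "pos|force"
```

```text
tool_pos: [0.5337, -0.0487, 0.2012]
ft_force: [-0.3, -0.7, -0.7]
tool_pos: [0.5375, -0.0496, 0.2011]
ft_force: [-1.0, 0.4, -0.5]
tool_pos: [0.5416, -0.0507, 0.2012]
ft_force: [-0.9, 0.6, -0.6]
tool_pos: [0.5456, -0.0518, 0.2013]
ft_force: [-1.9, 0.9, -0.9]
```

```bash
python3 - <<'E'
from h import *
m,im=cam("scene","s7")
c=im[150:300,120:330]; cv2.imwrite("pics/s7c.png",cv2.resize(c,None,fx=3.8,fy=3.8,interpolation=cv2.INTER_CUBIC))
E
```

View pics/s7c.png

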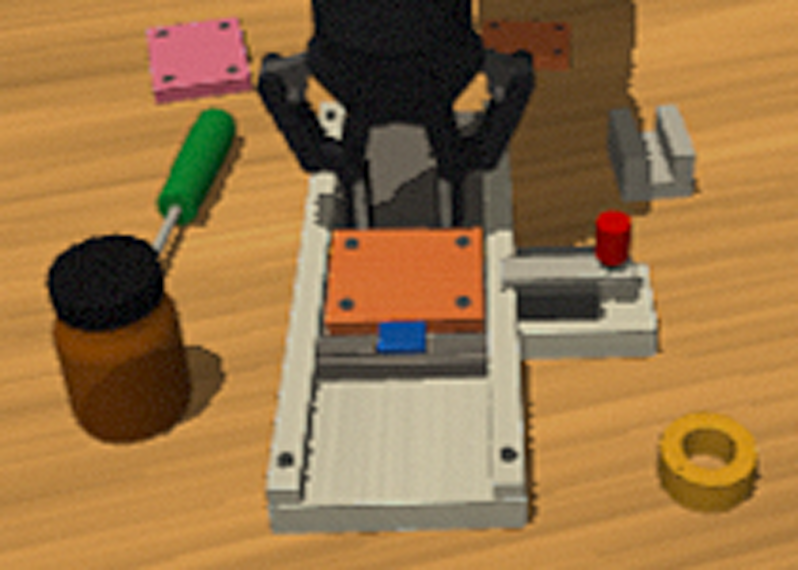

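```bash
python3 -m pendant '[{"rot":[0,0,0],"travel":[0.05,-0.013,0],"gripper":0.2},{"rot":[0,0,0],"travel":[0.025,-0.006,0],"gripper":0.2}]' | grep -E "pos|force"
python3 -m pendant '[{"rot":[0,0,0],"travel":[0.025,-0.006,0],"gripper":0.2},{"rot":[0,0,0],"travel":[0.025,-0.006,0],"gripper":0.2}]' | grep -E "pos|force"
python3 -m pendant '[{"rot":[0,0,0],"travel":[0.025,-0.006,0],"gripper":0.2},{"rot":[0,0,0],"travel":[0,0,0],"gripper":0.2}]' | grep -E "pos|force"
python3 -m pendant '[{"rot":[0,0,0],"travel":[0.025,-0.006,0],"gripper":0.2},{"rot":[0,0,0],"travel":[0,0,0],"gripper":0.2}]' | grep -E "pos|force"
```

```text
tool_pos: [0.5482, -0.0524, 0.2012]
ft_force: [-4.9, 0.6, 1.2]
tool_pos: [0.5499, -0.0528, 0.201]
ft_force: [-4.2, 1.3, -0.3]
tool_pos: [0.551, -0.0531, 0.2009]
ft_force: [-3.7, 1.3, -0.7]
tool_pos: [0.5521, -0.0533, 0.2007]
ft_force: [-5.0, 1.3, -0.8]
```

```bash
python3 -m pendant '[{"rot":[0,0,0],"travel":[0.025,-0.006,0],"gripper":0.2},{"rot":[0,0,0],"travel":[0,0,0],"gripper":0.2}]' | grep -E "pos|force"
python3 -m pendant '[{"rot":[0,0,0],"travel":[0.025,-0.006,0],"gripper":0.2},{"rot":[0,0,0],"travel":[0,0,0],"gripper":0.2}]' | grep -E "pos|force"
python3 - <<'E'
from h import *
m,im=cam("scene","s8")
c=im[150:300,120:330]; cv2.imwrite("pics/s8c.png",cv2.resize(c,None,fx=3.8,fy=3.8,interpolation=cv2.INTER_CUBIC))
E
```

```text
tool_pos: [0.5531, -0.0536, 0.2008]
ft_force: [-4.7, 1.3, -0.8]
tool_pos: [0.554, -0.0538, 0.2008]
ft_force: [-5.5, 0.3, -1.4]
```

View pics/s8c.png

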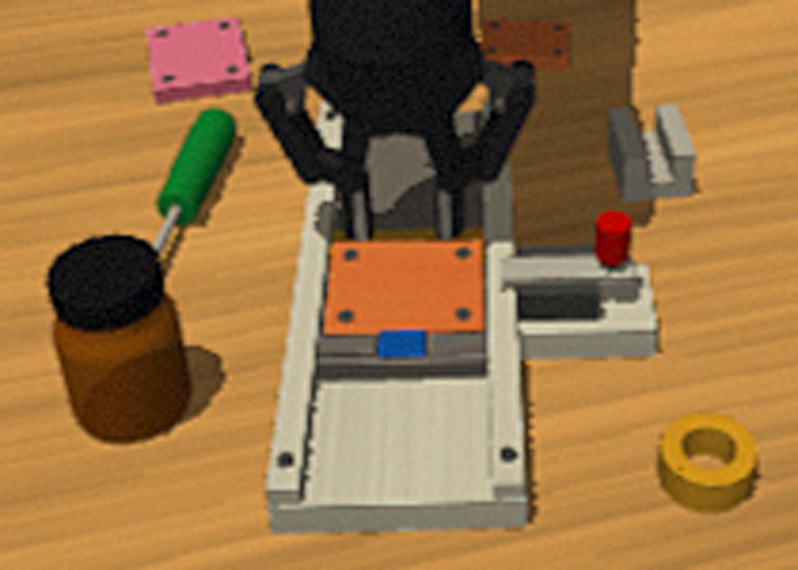

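```bash
python3 -m pendant '[{"rot":[0,0,0],"travel":[0.025,-0.006,0],"gripper":0.2},{"rot":[0,0,0],"travel":[0,0,0],"gripper":0.2}]' | grep -E "pos|force"
python3 -m pendant '[{"rot":[0,0,0],"travel":[0.015,-0.004,0],"gripper":0.2},{"rot":[0,0,0],"travel":[0,0,0],"gripper":0.2}]' | grep -E "pos|force"
```

```text
tool_pos: [0.5549, -0.054, 0.2007]
ft_force: [-5.8, 1.1, -1.6]
tool_pos: [0.5553, -0.0542, 0.2006]
ft_force: [-5.3, 0.5, -1.5]
```

```bash
python3 -m pendant '[{"rot":[0,0,0],"travel":[0.02,-0.005,0],"gripper":0.2},{"rot":[0,0,0],"travel":[0,0,0],"gripper":0.2}]' | grep -E "pos|force"
python3 -m pendant '[{"rot":[0,0,0],"travel":[0.015,-0.004,-0.03],"gripper":0.2},{"rot":[0,0,0],"travel":[0,0,0],"gripper":0.2}]' | grep -E "pos|force"
python3 - <<'E'
from h import *
m,im=cam("scene","s9")
c=im[150:300,120:330]; cv2.imwrite("pics/s9c.png",cv2.resize(c,None,fx=3.8,fy=3.8,interpolation=cv2.INTER_CUBIC))
E
```

```text
tool_pos: [0.5557, -0.0542, 0.2003]
ft_force: [-6.5, 1.3, -1.3]
tool_pos: [0.5559, -0.0543, 0.1987]
ft_force: [-7.6, 1.4, -0.9]
```

View pics/s9c.png

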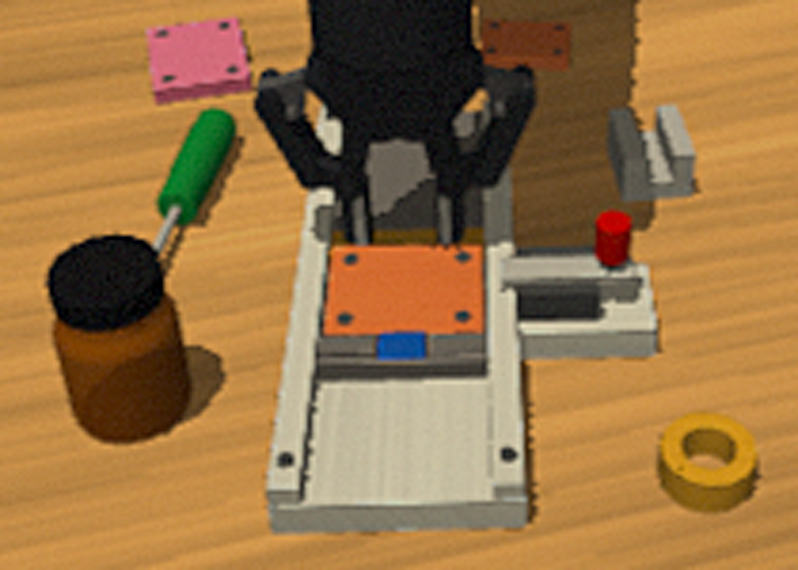

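The wall is reached at 7.7 N, and the finger has moved down about 2 mm to drag the plate's rear down. Now I'll back off quickly so the rear drops, then look.

```bash
python3 -m pendant '[{"rot":[0,0,0],"travel":[-0.5,0.128,0.01],"gripper":0.2},{"rot":[0,0,0],"travel":[-0.5,0.128,0.05],"gripper":0.2},{"rot":[0,0,0],"travel":[0,0,0.2],"gripper":0.5},{"rot":[0,0,0],"travel":[0,0,0],"gripper":1}]' | grep -E "pos|force"
python3 - <<'E'
from h import *
m,im=cam("scene","s10"); m2,im2=cam("wrist","w10");print(sense()['t'])
c=im[190:265,190:270]; cv2.imwrite("pics/s10c.png",cv2.resize(c,None,fx=7,fy=7,interpolation=cv2.INTER_CUBIC))
E
```

```text
tool_pos: [0.5197, -0.0449, 0.2134]
ft_force: [0.2, 0.9, 0.5]
14.2
```

View pics/s10c.png

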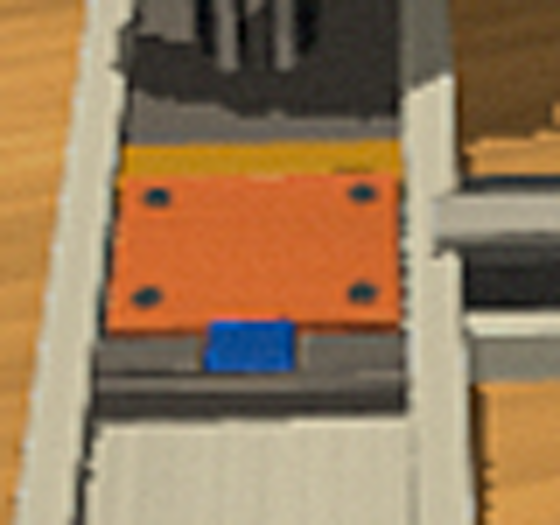

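View pics/w10.png

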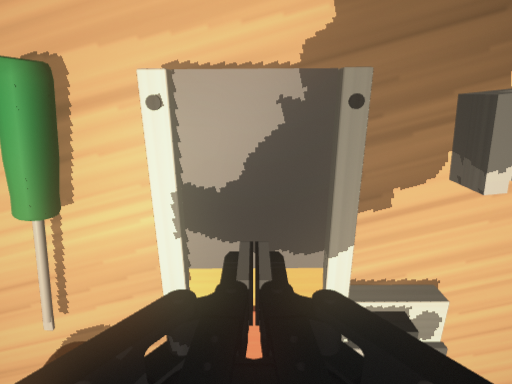

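```bash
python3 - <<'E'
from h import *
m=camera_model("scene"); o=np.array([.5716,-.0568]);e=np.array([.9698,-.2436]);n=np.array([.2436,.9698])
g=lambda p:np.round(1000*np.array([(p-o)@e,(p-o)@n]),1)
for f,z in(("scene0",.034),("s10",.031)):
    im=cv2.imread(f"pics/{f}.png"); hsv=cv2.cvtColor(im,cv2.COLOR_BGR2HSV)
    x0,x1,y0,y1=(200,262,178,212) if f=="scene0" else (200,262,208,245)
    S=8; c=cv2.resize(im[y0:y1,x0:x1],None,fx=S,fy=S,interpolation=cv2.INTER_CUBIC); h=cv2.cvtColor(c,cv2.COLOR_BGR2HSV)
    cop=((h[...,0]<14)&(h[...,1]>140)&(h[...,2]>90)).astype('uint8')
    cs,_=cv2.findContours(cop,cv2.RETR_EXTERNAL,cv2.CHAIN_APPROX_NONE); b=max(cs,key=cv2.contourArea)
    mask=np.zeros_like(cop); cv2.drawContours(mask,[b],-1,1,-1); hole=mask*(1-cop)
    nn,l,st,ce=cv2.connectedComponentsWithStats(hole)
    for i in range(1,nn):
        if st[i,4]>60:
            p=(x0+(ce[i][0]+.5)/S-.5,y0+(ce[i][1]+.5)/S-.5); print(f,np.round(p,1),st[i,4],g(ray(m,p,z)[:2]))
E
```

```text
scene0 [241.4 185.1] 249 [-101.9   28.9]
scene0 [215.1 185.3] 270 [-103.   -27.1]
scene0 [241.1 196.3] 311 [-62.4  28.3]
scene0 [213.8 196.6] 359 [-63.2 -27.7]
s10 [241.3 217.1] 440 [-0.2 28.2]
s10 [212.  217.7] 468 [ -0.5 -27.7]
s10 [241.3 231.3] 537 [39.7 28.1]
s10 [210.5 232. ] 530 [ 39.7 -28. ]
```

The dot grid reads 40 mm along x and 56 mm along y with the top taken at 31 mm. So the plate is flat, with its centre about 30–32 mm past the lip. I'll confirm with a gentle press on top near the rear edge.

```bash
python3 -m pendant '[{"rot":[0,0,0],"travel":[0,0,0.3],"gripper":1},{"rot":[0,0,0],"travel":[0.333,-0.085,0],"gripper":1},{"rot":[0,0,0],"travel":[0.333,-0.085,0],"gripper":1},{"rot":[0,0,0],"travel":[0.333,-0.085,0],"gripper":1},{"rot":[0,0,0],"travel":[0.333,-0.085,0],"gripper":1},{"rot":[0,0,0],"travel":[0,0,-0.2],"gripper":1},{"rot":[0,0,0],"travel":[0,0,-0.2],"gripper":1},{"rot":[0,0,0],"travel":[0,0,0],"gripper":1},{"rot":[0,0,0],"travel":[0,0,0],"gripper":1}]'
python3 -m pendant '[{"rot":[0,0,0],"travel":[0,0,-0.05],"gripper":1},{"rot":[0,0,0],"travel":[0,0,0],"gripper":1}]' | grep -E "pos|force"
python3 -m pendant '[{"rot":[0,0,0],"travel":[0,0,-0.025],"gripper":1},{"rot":[0,0,0],"travel":[0,0,0],"gripper":1}]' | grep -E "pos|force"
```

```text
t: 15.1
tool_pos: [0.5699, -0.0578, 0.2058]
orientation: [-0.001, 0.128, 0.992, 0.0]
ft_force: [0.3, 0.1, 0.6]
width: -0.0003
tool_pos: [0.5705, -0.0579, 0.2046]
ft_force: [0.4, -0.2, 0.5]
tool_pos: [0.5706, -0.058, 0.2045]
ft_force: [-2.1, 1.0, 5.4]
```

```bash
python3 -m pendant '[{"rot":[0,0,0],"travel":[0,0,-0.025],"gripper":1},{"rot":[0,0,0],"travel":[0,0,0],"gripper":1},{"rot":[0,0,0],"travel":[0,0,0],"gripper":1}]' | grep -E "pos|force"
python3 -m pendant '[{"rot":[0,0,0],"travel":[0,0,0.3],"gripper":1},{"rot":[0,0,0],"travel":[0,0,0.6],"gripper":1},{"rot":[0,0,0],"travel":[0,0,0.5],"gripper":0.2},{"rot":[0,0,0],"travel":[0,0,0],"gripper":0},{"rot":[0,0,0],"travel":[0,0,0],"gripper":0},{"rot":[0,0,0],"travel":[0,0,0],"gripper":0}]'
python3 - <<'E'
from h import *
m,im=cam("scene","s11"); im2=cam("wrist","w11")[1];cam("top","t11");print(sense()['t'])
c=im[180:270,190:300]; cv2.imwrite("pics/s11c.png",cv2.resize(c,None,fx=6,fy=6,interpolation=cv2.INTER_CUBIC))
E
```

```text
tool_pos: [0.5706, -0.0579, 0.2044]
ft_force: [-4.5, 1.6, 8.9]
t: 16.4
tool_pos: [0.5702, -0.0579, 0.2571]
orientation: [-0.001, 0.128, 0.992, 0.0]
ft_force: [0.0, -0.4, -0.2]
width: 0.043
16.55
```

View pics/s11c.png

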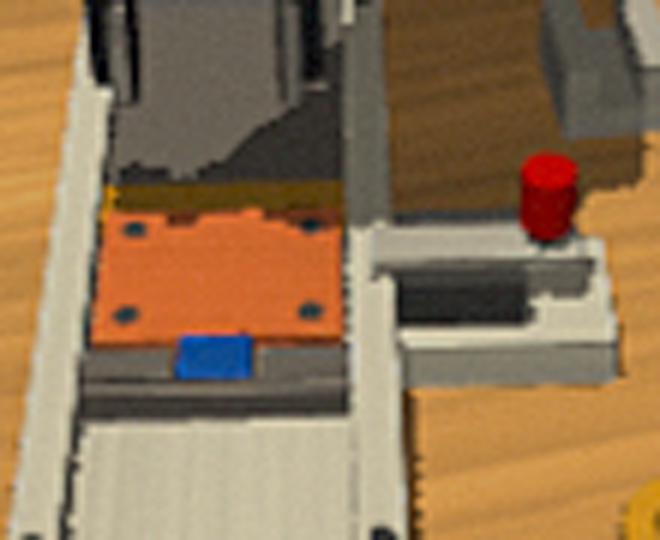

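View pics/w11.png

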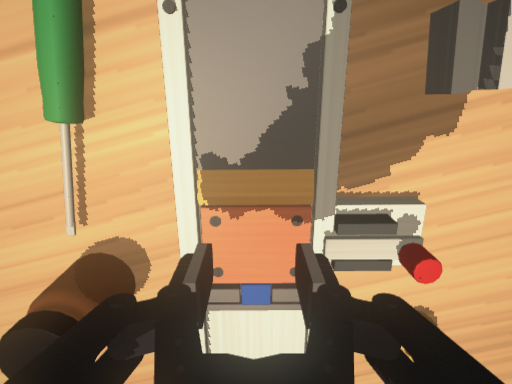

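The press met the plate top at once and it did not sink under 9 N, so it lies flat. The wrist view shows the knob's top at about (427,270). Next I'll locate the knob.

```bash
python3 - <<'E'
from h import *
e=np.array([.9688,-.2478]);n=np.array([.2478,.9688]);o=np.array([.5728,-.058])
g=lambda p:np.round(1000*np.array([(p-o)@e,(p-o)@n]),1)
m=camera_model("wrist"); 
for n_,im,m in(("w11",cv2.imread("pics/w11.png"),m),("scene0",cv2.imread("pics/scene0.png"),camera_model("scene")),("top0",cv2.imread("pics/top0.png"),camera_model("top"))):
    h=cv2.cvtColor(im,cv2.COLOR_BGR2HSV); r=(((h[...,0]<4)|(h[...,0]>176))&(h[...,1]>180)&(h[...,2]>80)).astype('uint8')
    nn,l,st,ce=cv2.connectedComponentsWithStats(r)
    for i in range(1,nn):
        if st[i,4]>15: print(n_,st[i],np.round(ce[i],1),"mid-height cast",ray(m,ce[i],.0565),g(ray(m,ce[i],.0565)[:2]))
print("wrist top",g(ray(camera_model("wrist"),(427.5,270),.0675)[:2]), "scene top",g(ray(camera_model("scene"),(281.5,207.8),.0675)[:2]))
for a,b in((17,107),(17,102)): 
  p=o+e*a/1e3+n*b/1e3; print(a,b,p,proj(camera_model("wrist"),[*p,.0675]),proj(camera_model("wrist"),[*p,.0455]))
print(sense()['tool_pos'])
E
```

```text
w11 [412 255  30  29 593] [427.  269.8] mid-height cast [0.6214001 0.0417497 0.0565   ] [ 22.4 108.7]
scene0 [337   0  13   2  17] [3.419e+02 2.000e-01] mid-height cast [-1.4146129   1.18968478  0.0565    ] [-2234.6   716.3]
scene0 [335   6  14  17 156] [341.1  14.9] mid-height cast [-0.97067774  0.95894154  0.0565    ] [-1747.3   602.7]
scene0 [333  26  14  10  92] [339.   31.3] mid-height cast [-0.61689495  0.76911351  0.0565    ] [-1357.5   506.5]
scene0 [277 206   9  14 101] [280.7 212.2] mid-height cast [0.61407721 0.03676705 0.0565    ] [ 16.5 102. ]
top0 [257 146   6   6  29] [259.3 148.4] mid-height cast [0.61452555 0.03575545 0.0565    ] [ 17.2 101.2]
wrist top [ 15.6 102. ] scene top [ 17.2 103. ]
17 107 [0.6157842 0.041449 ] [435.6072847  271.95082057] [416.93260167 253.72313749]
17 102 [0.6145452 0.036605 ] [427.16060538 271.99599684] [409.35493205 253.76482286]
[ 0.57015272 -0.05789811  0.25694495]
```

The estimates put the knob at g(17,102), i.e. world (0.6145,0.0366), with the joint at about 5 mm. I'll move over it and lower.

```bash
python3 -m pendant '[{"rot":[0,0,0],"travel":[0.277,0.59,0],"gripper":0},{"rot":[0,0,0],"travel":[0.277,0.59,0],"gripper":0},{"rot":[0,0,0],"travel":[0.277,0.59,0],"gripper":0},{"rot":[0,0,0],"travel":[0.277,0.59,0],"gripper":0},{"rot":[0,0,0],"travel":[0,0,0],"gripper":0},{"rot":[0,0,0],"travel":[0,0,0],"gripper":0}]'
python3 - <<'E'
from h import *
m,im=cam("scene","s12"); im2=cam("wrist","w12")[1]
c=im[150:270,190:340]; cv2.imwrite("pics/s12c.png",cv2.resize(c,None,fx=4.5,fy=4.5,interpolation=cv2.INTER_CUBIC))
E
```

```text
t: 17.15
tool_pos: [0.6148, 0.0368, 0.2575]
orientation: [-0.001, 0.127, 0.992, -0.0]
ft_force: [0.7, 0.1, -0.4]
width: 0.0427
```

View pics/s12c.png

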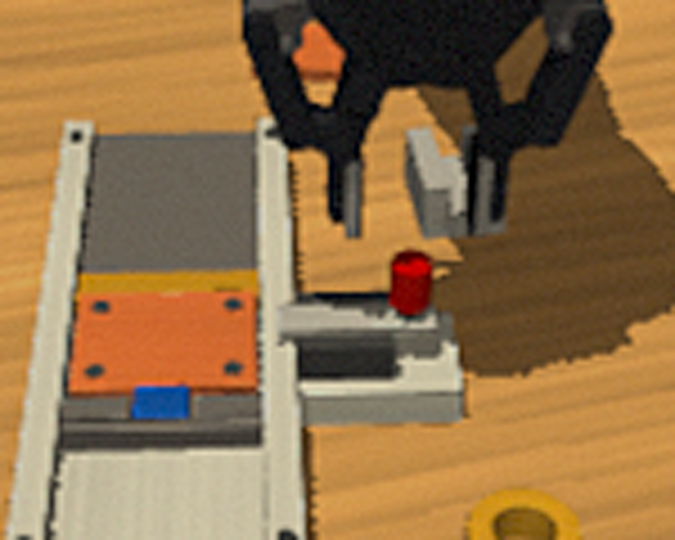

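View pics/w12.png

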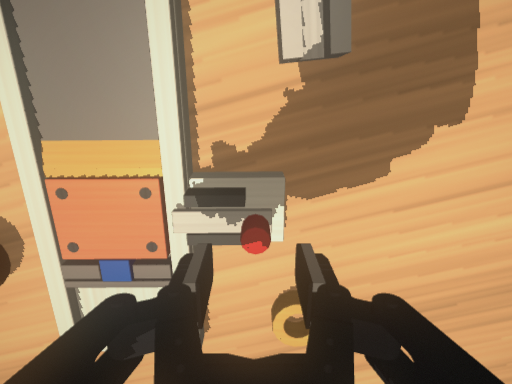

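The knob (top at (257,243) in the wrist view) lies between the open jaws and in line with the tool axis. Lowering.

```bash
python3 -m pendant '[{"rot":[0,0,0],"travel":[0,0,-0.3],"gripper":0},{"rot":[0,0,0],"travel":[0,0,-0.3],"gripper":0},{"rot":[0,0,0],"travel":[0,0,-0.25],"gripper":0},{"rot":[0,0,0],"travel":[0,0,0],"gripper":0},{"rot":[0,0,0],"travel":[0,0,0],"gripper":0.4},{"rot":[0,0,0],"travel":[0,0,0],"gripper":0.6},{"rot":[0,0,0],"travel":[0,0,0],"gripper":0.7},{"rot":[0,0,0],"travel":[0,0,0],"gripper":0.7},{"rot":[0,0,0],"travel":[0,0,0],"gripper":0.7}]' 20
```

```text
t: 18.15
tool_pos: [0.6151, 0.0364, 0.2248]
orientation: [0.0, 0.128, 0.992, 0.0]
ft_force: [-0.3, -0.2, 0.1]
width: 0.0168
```

```bash
python3 -m pendant '[{"rot":[0,0,0],"travel":[0,0,0],"gripper":0.7},{"rot":[0,0,0],"travel":[0,0,0],"gripper":0.7}]' 20
python3 - <<'E'
from h import *
m,im=cam("scene","s13"); im2=cam("wrist","w13")[1]
c=im[150:270,190:340]; cv2.imwrite("pics/s13c.png",cv2.resize(c,None,fx=4.5,fy=4.5,interpolation=cv2.INTER_CUBIC))
E
```

```text
t: 18.35
tool_pos: [0.6151, 0.0364, 0.2248]
orientation: [0.0, 0.128, 0.992, 0.0]
ft_force: [-0.6, -0.1, -0.3]
width: 0.0173
```

View pics/s13c.png

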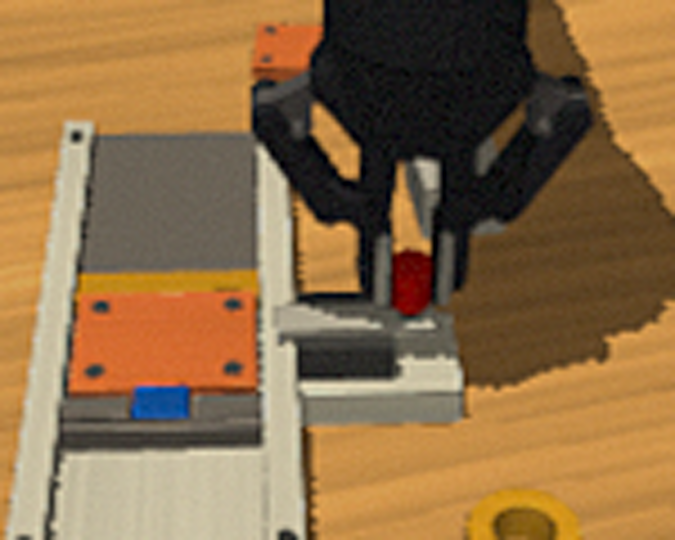

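View pics/w13.png

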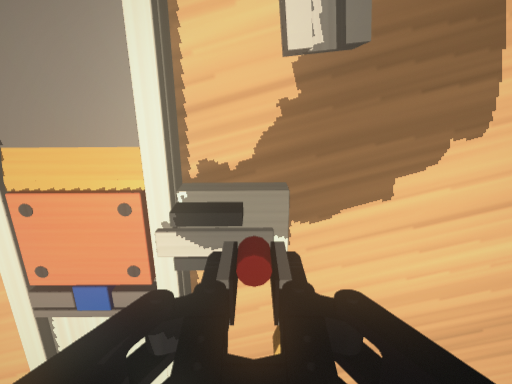

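The knob is held between the pads. Now I slide the keeper across towards -y of the nest.

```bash
python3 -m pendant '[{"rot":[0,0,0],"travel":[-0.0124,-0.0484,0],"gripper":0.7},{"rot":[0,0,0],"travel":[-0.0186,-0.0727,0],"gripper":0.7},{"rot":[0,0,0],"travel":[-0.0186,-0.0727,0],"gripper":0.7},{"rot":[0,0,0],"travel":[-0.0186,-0.0727,0],"gripper":0.7}]'
python3 -m pendant '[{"rot":[0,0,0],"travel":[-0.0186,-0.0727,0],"gripper":0.7},{"rot":[0,0,0],"travel":[-0.0186,-0.0727,0],"gripper":0.7},{"rot":[0,0,0],"travel":[-0.0186,-0.0727,0],"gripper":0.7},{"rot":[0,0,0],"travel":[-0.0186,-0.0727,0],"gripper":0.7}]'
python3 -m pendant '[{"rot":[0,0,0],"travel":[-0.0186,-0.0727,0],"gripper":0.7},{"rot":[0,0,0],"travel":[-0.0186,-0.0727,0],"gripper":0.7},{"rot":[0,0,0],"travel":[-0.0186,-0.0727,0],"gripper":0.7},{"rot":[0,0,0],"travel":[-0.0186,-0.0727,0],"gripper":0.7}]'
python3 -m pendant '[{"rot":[0,0,0],"travel":[-0.0186,-0.0727,0],"gripper":0.7},{"rot":[0,0,0],"travel":[0,0,0],"gripper":0.7}]'
```

```text
t: 18.85
tool_pos: [0.6124, 0.0256, 0.2248]
orientation: [0.0, 0.128, 0.992, 0.0]
ft_force: [0.8, 2.3, 0.4]
width: 0.0171
t: 19.25
tool_pos: [0.6093, 0.0138, 0.2247]
orientation: [0.0, 0.128, 0.992, 0.0]
ft_force: [-0.0, 2.2, 1.1]
width: 0.0172
t: 19.65
tool_pos: [0.6064, 0.0022, 0.2247]
orientation: [0.0, 0.128, 0.992, -0.0]
ft_force: [0.4, 1.9, 2.4]
width: 0.0172
t: 19.85
tool_pos: [0.6056, -0.0011, 0.2247]
orientation: [0.0, 0.128, 0.992, -0.0]
ft_force: [-0.4, 0.8, 1.3]
width: 0.0173
```

```bash
python3 -m pendant '[{"rot":[0,0,0],"travel":[-0.0124,-0.0484,0],"gripper":0.7},{"rot":[0,0,0],"travel":[-0.0124,-0.0484,0],"gripper":0.7},{"rot":[0,0,0],"travel":[0,0,0],"gripper":0.7}]' | grep -E "pos|force"
python3 -m pendant '[{"rot":[0,0,0],"travel":[-0.0124,-0.0484,0],"gripper":0.7},{"rot":[0,0,0],"travel":[0,0,0],"gripper":0.7}]' | grep -E "pos|force"
python3 -m pendant '[{"rot":[0,0,0],"travel":[-0.0062,-0.0242,0],"gripper":0.7},{"rot":[0,0,0],"travel":[0,0,0],"gripper":0.7}]' | grep -E "pos|force"
python3 -m pendant '[{"rot":[0,0,0],"travel":[-0.0062,-0.0242,0],"gripper":0.7},{"rot":[0,0,0],"travel":[0,0,0],"gripper":0.7}]' | grep -E "pos|force"
```

```text
tool_pos: [0.6047, -0.0046, 0.2247]
ft_force: [0.1, 1.1, 2.8]
tool_pos: [0.6042, -0.0065, 0.2247]
ft_force: [-0.2, 2.2, 3.6]
tool_pos: [0.604, -0.0069, 0.2247]
ft_force: [0.8, 1.9, 4.1]
tool_pos: [0.6039, -0.0073, 0.2247]
ft_force: [2.7, 6.2, 3.2]
```

```bash
python3 -m pendant '[{"rot":[0,0,0],"travel":[-0.0062,-0.0242,0],"gripper":0.7},{"rot":[0,0,0],"travel":[0,0,0],"gripper":0.7}]' | grep -E "pos|force"
python3 -m pendant '[{"rot":[0,0,0],"travel":[-0.0062,-0.0242,0],"gripper":0.7},{"rot":[0,0,0],"travel":[0,0,0],"gripper":0.7},{"rot":[0,0,0],"travel":[0,0,0],"gripper":0.7}]' | grep -E "pos|force"
```

```text
tool_pos: [0.6038, -0.0077, 0.2247]
ft_force: [3.2, 8.3, 2.4]
tool_pos: [0.6037, -0.008, 0.2248]
ft_force: [2.8, 8.8, 3.0]
```

```bash
python3 -m pendant '[{"rot":[0,0,0],"travel":[-0.0093,-0.0363,0],"gripper":0.7},{"rot":[0,0,0],"travel":[0,0,0],"gripper":0.7},{"rot":[0,0,0],"travel":[0,0,0],"gripper":0.7}]'
python3 - <<'E'
from h import *
m,im=cam("scene","s14"); im2=cam("wrist","w14")[1]
c=im[170:270,180:310]; cv2.imwrite("pics/s14c.png",cv2.resize(c,None,fx=5.5,fy=5.5,interpolation=cv2.INTER_CUBIC))
E
```

```text
t: 21.55
tool_pos: [0.6035, -0.0085, 0.2248]
orientation: [0.001, 0.126, 0.992, 0.005]
ft_force: [3.8, 12.2, 2.2]
width: 0.0171
```

View pics/s14c.png

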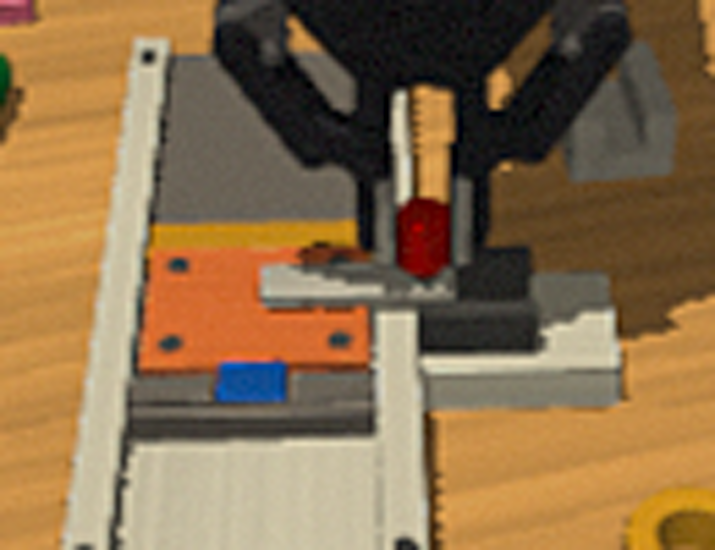

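View pics/w14.png

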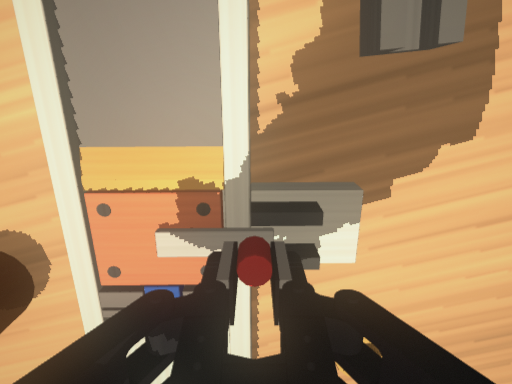

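The keeper bar lies across the plate with the knob near the rail, and force climbs steeply (12.8 N with almost no travel), so it is at the hard stop. Now I open and rise.

```bash
python3 -m pendant '[{"rot":[0,0,0],"travel":[0,0,0],"gripper":0.4},{"rot":[0,0,0],"travel":[0,0,0],"gripper":0.2},{"rot":[0,0,0],"travel":[0,0,0],"gripper":0},{"rot":[0,0,0],"travel":[0,0,0],"gripper":0},{"rot":[0,0,0],"travel":[0,0,0],"gripper":0}]'
python3 -m pendant '[{"rot":[0,0,0],"travel":[0,0,0.2],"gripper":0},{"rot":[0,0,0],"travel":[0,0,0.5],"gripper":0},{"rot":[0,0,0],"travel":[0,0,0.6],"gripper":0},{"rot":[0,0,0],"travel":[-0.6,0,0.6],"gripper":0},{"rot":[0,0,0],"travel":[-0.8,0,0.5],"gripper":0},{"rot":[0,0,0],"travel":[-0.8,0,0.3],"gripper":0},{"rot":[0,0,0],"travel":[-0.8,0,0],"gripper":0},{"rot":[0,0,0],"travel":[-0.3,0,0],"gripper":0},{"rot":[0,0,0],"travel":[0,0,0],"gripper":0},{"rot":[0,0,0],"travel":[0,0,0],"gripper":0}]'
python3 - <<'E'
from h import *
m,im=cam("scene","s15"); mt,it=cam("top","t15"); mw,iw=cam("wrist","w15"); print(sense()['t'])
c=im[150:300,120:330]; cv2.imwrite("pics/s15c.png",cv2.resize(c,None,fx=3.8,fy=3.8,interpolation=cv2.INTER_CUBIC))
e=np.array([.9688,-.2478]);n=np.array([.2478,.9688]);o=np.array([.5728,-.058])
g=lambda p:np.round(1000*np.array([(p-o)@e,(p-o)@n]),1)
for nm,i,m in(("scene",im,m),("top",it,mt),("wrist",iw,mw)):
    h=cv2.cvtColor(i,cv2.COLOR_BGR2HSV); r=(((h[...,0]<4)|(h[...,0]>176))&(h[...,1]>180)&(h[...,2]>60)).astype('uint8')
    nn,l,st,ce=cv2.connectedComponentsWithStats(r)
    for k in range(1,nn):
        if st[k,4]>12 and st[k,1]>100: print(nm,st[k],g(ray(m,ce[k],.0565)[:2]))
E
```

```text
t: 22.15
tool_pos: [0.6025, -0.0121, 0.224]
orientation: [-0.001, 0.128, 0.992, -0.0]
ft_force: [0.0, -0.2, 0.6]
width: 0.0426
t: 23.15
tool_pos: [0.471, -0.0117, 0.3333]
orientation: [0.001, 0.128, 0.992, -0.0]
ft_force: [0.9, 0.1, -0.1]
width: 0.0427
23.3
scene [253 206   8  14 104] [16.3 57.5]
wrist [287 319  17  14 187] [25.6 59. ]
```

View pics/s15c.png

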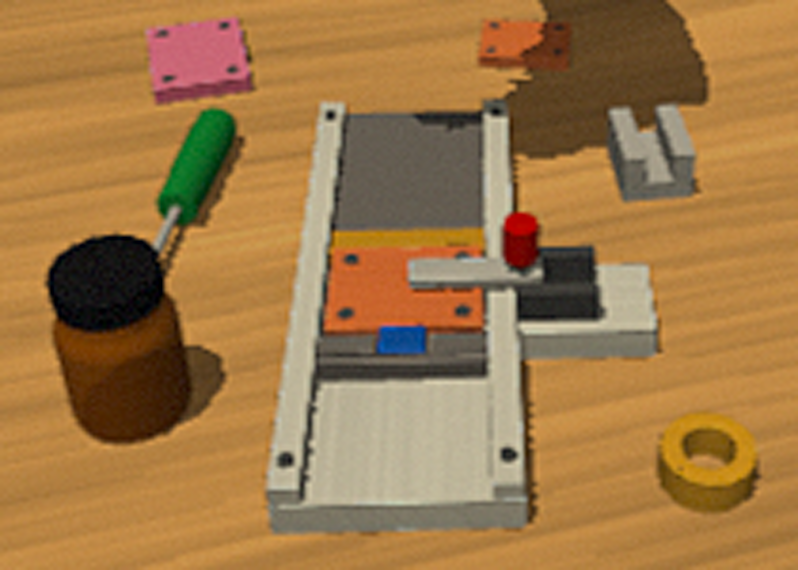

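View pics/t15.png

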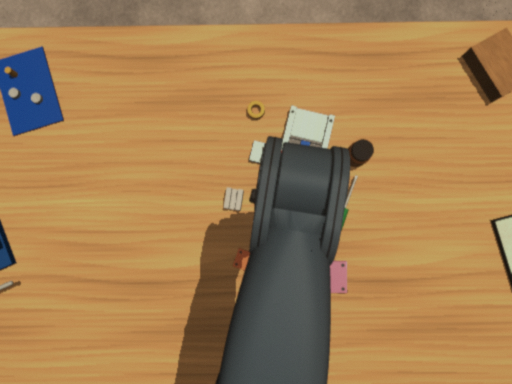

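```bash
python3 - <<'E'
from plant import *
print(sense()['ft_force']); print(sign_off())
E
```

```text
[-0.22347821 -0.39377799 -0.45621238]
the job is handed in; nothing more can be done
None
```

The plate is seated flat in the pocket, the keeper is fully across over it, and I handed the job in at about 23 s, with the gripper open and clear.

**Plate**
- I pushed it along the channel and over the lip with both fingers half open. The largest reading was about 7.7 N, at the end wall, and it never bound.
- It was still held up at the rear at that point, so I drew the rear down with the fingers and backed off quickly, and it dropped in.
- With the top taken at 31 mm, its four dots measured 40 x 56 mm, so it lies flat.
- Its centre is about 30–32 mm past the lip edge.
- A 9 N press near the rear edge did not make it sink.

**Keeper**
- I gripped the red knob and moved it across until the force climbed to about 13 N with almost no further travel.
- The last scene picture puts the knob at y 57.5 mm, where 57 mm is fully across, and the bar lies over the plate.
- The bystanders, the pink plate and the small orange plate look unmoved in that picture.

**Checks that disagreed**
- The rails are centred 5 mm ahead of the nest's origin. I noticed this because the knob's x did not match, and allowed for it.
- At the end the wrist camera put the knob at y 59.0 mm and 9 mm off in x. It casts a poor, partly hidden patch, so I relied on the scene camera and the felt stop.
- The top camera's view of the nest was blocked by the arm, so it gave no final check.

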